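Hang the pile-height gauge on its locking stud, graduations outward

ROBOT

A 6-joint arm with a two-finger parallel gripper is mounted at the origin on a cart in front of the work surface, level with it; the furniture and walls round the work are solid. World frame = base frame: x ahead of the robot, y to its left, z up, the work surface at z = 0. Lengths are in m, angles in rad, forces in N, time in s.
With the tool pointing down it reaches from about 0.3 to 0.875 m from the base axis. Payload 6.4 kg.
Tool frame: the origin (TCP) lies midway between the tips of the shut fingers; the grasp point (between the pads) lies 19 mm behind it (ctrl.hold_point_z is the distance from the TCP to the grasp point, in m); z points along the fingers, y is the line along which they close (so a half turn about z gives the same grasp; the last joint's range is limited). The gripper opens to 85 mm and grips with 20 to 120 N. Pads are 22 mm wide; open, the fingers measure 114 mm over their backs; the gripper's body (76 mm by 85 mm) begins 54 mm behind the grasp point. The pads swing forward as they close: fully open they stand 13 mm farther back than shut.
Start: joints at [-1.424, 0.181, 1.607, -0, 1.354, -0.206], TCP at [0.199, -0.54, 0.202] pointing down, gripper open.
Joint ranges: [-2.99, 2.99], [-0.89, 2.07], [0.3, 2.58], [-1.14, 4.28], [0, 2.63], [-3.12, 3.12]. Speed limits (rad/s): [2.57, 2.57, 3.01, 3.14, 3.14, 3.14].

INTERFACE

Orientations are given as a unit quaternion [w, x, y, z].
In Python, from bench import ctrl gives the robot as it stands.
- The arm moves only by the tool carry_out, never from a script. Its argument "plan" is text: rows parted by semicolons, each of 6 numbers parted by spaces: the shift along the tool's x, y, z as a fraction of full scale, then the turn, a rotation vector about the tool's x, y, z as a fraction of full scale. A call has exactly 8 rows; each row shifts and turns the commanded pose from where the row before left it, along the tool's axes as they then stand; what a row does not reach is not made up. Full scale, the value 1, is 40 mm for a shift and 0.1 rad for a turn. A row lasts 1/12 s, in which the tool goes at most 41.7 mm and 7.16 degrees, less where a joint would pass 70% of its speed; a pose out of reach is approached as far as the arm can. A call with a number of a shift or a turn outside -1 to 1 is refused whole. A call with a gripper value outside its range is refused whole. "claw" is the gripper's target within -1 to 1 (shut at 1, half-way at 0, fully open at -1), set as the call begins (left out, the last holds). The fingers move at their own pace and stop on an object; the grip force is fixed at half the most. Time passes only in rows, so rows that do not move let the fingers close, or fill a call up. It gives the time, the measured TCP pose, the force, the opening and the grip force at its end, in the units of the state.
- ctrl.get_obs(): the state, without advancing time (a new reading comes with each control period).
- ctrl.camera(name): name is "side" or "top" or "wrist"; returns a dict with "pixels" (420x560x3 uint8, red, green, blue), "mtx" (3x3 intrinsics, pixels), "R" (3x3) and "t" (3): a world point X has camera coordinates R X + t. Camera axes: x right, y down, z forward; pixel columns grow to the right and rows downward; lengths in m; the calibration is good to about 2 mm. The wrist camera is an equidistant fisheye: a pixel r from the principal point sees the ray r / f radians off the axis. A picture is of the moment at which its call begins. There is no depth.
- ctrl.hand_in(): hands the job in; it is judged then, once.
The state is a dict: "time_s": time; "q": joint angles; "dq": joint speeds; "joint_efforts": joint torques, N m; "eef_pos": TCP position; "eef_rot": TCP orientation; "wrist_force": force on the tool from outside, world axes, zero at the start; "torque": the same for the moment, N m; "opening": opening from 0.0 (shut) to 1.0 (fully open); "grasp_force": force on a finger pad.
Only numpy, scipy, OpenCV 4.12 (cv2) and the standard library are available. Lean on these libraries where they do the work, as an engineer would, in place of code of your own. Each camera call takes 0.05 s, during which the arm holds its last target. There are 200 camera calls.

TASK

The pile has been measured: lift the gauge out of its wooden foot and hang it on the hook stand by its keyhole, graduated white face outward, back towards the hook block. Find the brass stud head with the round part of the keyhole, slip the plate over it until its back lies against the block, and draw it down until it rests on the stud and the spring catch has snapped into its hole; then let go. Feel your way gently, without forcing the stud or the block, and leave the cards, weights, marker and folder where they are.

Things in the scene. Friction and masses are not known exactly. Their poses are not given: they have to be found in the camera images.
- gauge_center (a point): centre of the gauge, half-way up, axes as gauge; exactly 85 mm over the worktop while it stands in the foot. On the middle line: keyhole with a round hole, diameter 16.4 mm, centred 4 mm above this point, and from it a 10.4 mm slot upward with a round end; hung home, the stud's axis is 20 mm above this point (16 mm above the round hole's centre). Hole for the catch: diameter 10 mm, 17 mm below this point.
- gauge_face (a point): point on the white graduated face of the gauge, 2.5 mm in front (-x) of gauge_center; same axes.
- gauge: pile gauge, a flat metal plate 60 mm wide (y), 5 mm thick (x), 150 mm tall (z), 0.13 to 0.22 kg; origin at the middle of its lower edge. -x points out of the white face with black and red graduations, +x out of the bare metal back. It starts upright in the foot. Its top 45 mm is plain plate, to be gripped across the 5 mm thickness.
- foot: loose beech block that holds the gauge, 46 x 100 x 34 mm, 0.7 kg, origin under its centre. A slot 6.6 mm wide, 24 mm deep, runs along its y; the slot's floor is 10 mm over the worktop. The gauge stands in the middle of it with the same axes, so it may face any way. The foot may be turned or shifted with the gauge in it.
- hook_stand: fixed grey steel stand, at most 137 mm high, with an aluminium rail 120 mm long (y), 80 to 124 mm over the worktop; origin below hook_mid; front -x, roughly towards the robot. A blue block 46 mm wide (y), 62 mm tall, top at 137 mm, 8 mm proud of the rail's front, is clamped up to 25 mm left or right of the rail's middle: this offset is in no pose, see or feel it. Push with less than 20 N.
- hook_mid (a point): point at the rail's middle, in the plane of the block's front face, 128 mm over the worktop (exactly the height of the stud's axis); axes of hook_stand. The stud, on the block's middle, lies up to 25 mm from it in y. It points to -x: neck 8 mm in diameter, 6.5 mm long, then a brass head 14 mm in diameter, 4.5 mm thick, its front rim bevelled by 1.2 mm; head front 11 mm out of the block's face.
- catch (a joint): spring catch: round-nosed pin, 6 mm in diameter, on the block 37 mm below the stud's axis, standing 3.5 mm out of its face. 0 = out, 0.0036 m = pressed flush. The plate presses it in (1.5 to 3 N); it springs out again into the plate's 10 mm hole when the plate is fully down.
- card_pack_0: banded pack of trimmed cards, 56 x 86 x 33 mm, origin under its centre; bystander.
- card_pack_1: banded pack of trimmed cards, 56 x 86 x 23 mm, origin under its centre; bystander.
- weight_0: brass check weight, 36 mm in diameter, 57 mm tall, origin under its centre; bystander.
- weight_1: brass check weight, 29 mm in diameter, 46 mm tall, origin under its centre; bystander.
- marker_1: white felt marker with a blue cap, lying, 18 x 135 x 20 mm, origin under its centre; bystander.
- bone_folder: bone folder, a flat ivory-coloured stick, 24 x 162 x 8 mm, origin under its centre; bystander.
Things that resemble listed ones, but are neither listed nor needed, are in the scene too. Several things have the shape of the gauge; the one meant has the colours described above. Several things have the shape of the hook_stand; the one meant has the colours described above.

How it is judged:
At the end, for the whole second after the job is handed in: the gauge hangs on the stud, let go and at rest, upright within 0.1 rad, white face outward: centre 20 mm (within 2.5 mm) below the stud's axis, within 30 mm of the rail's middle, back within 3.5 mm of the block's face, the catch sprung out into its hole (within 1 mm) (x of gauge_center in the frame of hook_mid between -0.006 and -0.0015 m and y of gauge_center in the frame of hook_mid between -0.03 and 0.03 m and z of gauge_center in the frame of hook_mid between -0.0225 and -0.0175 m and x of gauge_face in the frame of hook_mid below -0.004 m and angle between gauge_center's own z axis and vertical below 0.1 rad and value of joint catch below 0.001 m and linear speed of gauge below 0.02 m/s and contact force between gauge and hook_stand above 0.5 N); the robot touches nothing.
It fails at once if the gauge is forced against the hook stand, its block or stud (contact force between gauge and hook_stand above 20 N).
It fails at once if a bystander (cards, weights, marker, folder) is shifted (distance of any of card_pack_0, card_pack_1, weight_0, weight_1, marker_1, bone_folder from where it was at the start of the episode above 0.02 m).
It also fails if it takes over 72 s, if anything falls off the work surface, if the arm or the gripper's body presses on something with over 40 N, if the wrist force passes 120 N, or if a joint passes its speed limit or range.

## Working session

There is one attempt and no reset: what is moved stays moved. The work goes in short steps, Python scripts to look and compute and a tool call to move; the robot and the scene stay as the last step left them, time stands still between calls to the robot, and variables do not carry over. Pictures are saved under pics/ and viewed, at most 10 in all, crops included, and the job is handed in when it is done.

Besides the shell and the picture viewer there is one more tool, called after ">>>" in YAML: its name, and indented under it one key for each argument. carry_out: Moves the arm, as the interface text tells. Shift numbers are shares of 40 mm and turn numbers shares of 0.1 rad, none past 1 either way. Its arguments: {"type":"object","properties":{"plan":{"type":"string"},"claw":{"type":"number"}},"required":["plan"]}

```bash
mkdir -p pics; ls; python3 - <<'E'
from bench import ctrl
import cv2,numpy as np
for n in ("top","side"):
    c=ctrl.camera(n); cv2.imwrite(f"pics/{n}0.png",c["pixels"][:,:,::-1]); np.savez(f"{n}0.npz",**c)
    print(n,c["mtx"].round(1).tolist(),(-c["R"].T@c["t"]).round(3),c["R"].round(3).tolist())
o=ctrl.get_obs(); print(o, ctrl.hold_point_z)
E
```

```text
pics
top [[469.4, 0.0, 279.1], [0.0, 469.4, 213.4], [0.0, 0.0, 1.0]] [ 0.331 -0.003  1.494] [[-0.026, -1.0, -0.007], [-0.985, 0.027, -0.17], [0.17, 0.003, -0.985]]
side [[421.9, 0.0, 271.9], [0.0, 421.9, 211.8], [0.0, 0.0, 1.0]] [0.612 0.833 0.804] [[-0.999, 0.034, 0.01], [0.013, 0.627, -0.779], [-0.033, -0.778, -0.627]]
{'time_s': 0.1, 'q': array([-1.42430274e+00,  1.81464675e-01,  1.60792287e+00, -1.48133417e-05,
        1.35379389e+00, -2.06280645e-01]), 'dq': array([ 0.00085048, -0.00180929, -0.00142849,  0.00122334,  0.00079289,
        0.00067359]), 'joint_efforts': array([ 3.36184958e-04, -4.45875335e+01, -3.52238274e+01, -2.81754537e-04,
        4.17408737e-03,  7.01414990e-06]), 'eef_pos': array([ 0.19860418, -0.53902769,  0.20096826]), 'eef_rot': array([-7.94249263e-04,  9.84483492e-01,  1.75475421e-01,  1.65150601e-05]), 'wrist_force': array([-0.50801326, -0.60496774, -0.70019681]), 'torque': array([-0.00451734,  0.01363454, -0.01940893]), 'grasp_force': 0.0, 'opening': 0.9993835986896377} 0.0187
```

View pics/top0.png

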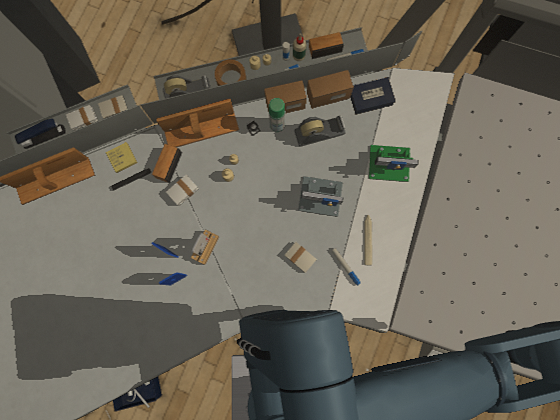

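View pics/side0.png

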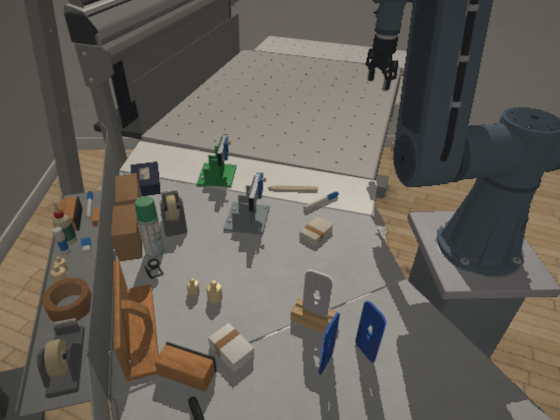

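The top view shows the gauge in its foot at about (203,247), two blue decoys, the grey stand at about (320,195) and a green decoy stand. In the side view the gauge is at (316,290) and the grey stand at (250,205). I'll make a zoomed mosaic.

```bash
python3 - <<'E'
import cv2,numpy as np
t=cv2.imread("pics/top0.png");s=cv2.imread("pics/side0.png")
f=lambda im,x,y,w,h:cv2.resize(im[y:y+h,x:x+w],(400,300),interpolation=cv2.INTER_CUBIC)
cv2.imwrite("pics/mos.png",np.vstack([np.hstack([f(t,170,220,72,54),f(t,285,165,72,54)]),np.hstack([f(s,270,260,100,75),f(s,210,165,80,60)])]))
E
```

```text
(no output)
```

View pics/mos.png

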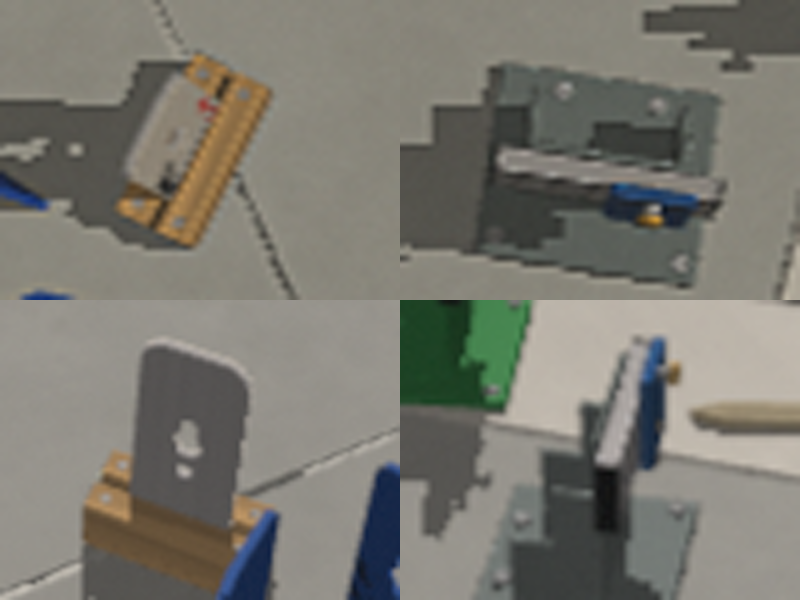

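The mosaic shows the gauge's white face, with its red marks, looking down-right in the top view, and its bare back towards the side camera. The blue block is clamped near the right end of the rail, with the stud at about top (330,204).

```bash
cat > h.py <<'E'
import numpy as np,cv2
from scipy.spatial.transform import Rotation as Ro
def ray(c,px,fish=False):
    K,R,t=c["mtx"],c["R"],c["t"]; p=(np.array(px,float)-K[:2,2])/np.diag(K)[:2]
    if fish:
        r=np.linalg.norm(p); d=np.r_[p/max(r,1e-9)*np.sin(r),np.cos(r)]
    else: d=np.r_[p,1]
    return -R.T@t, R.T@d/np.linalg.norm(d)
def onz(c,px,z,fish=False):
    o,d=ray(c,px,fish); return o+d*(z-o[2])/d[2]
def cross(rays):
    A=sum(np.eye(3)-np.outer(d,d) for o,d in rays); b=sum((np.eye(3)-np.outer(d,d))@o for o,d in rays)
    return np.linalg.solve(A,b)
def mask(c,box,lo,hi):
    x,y,w,h=box; m=np.zeros(c["pixels"].shape[:2],np.uint8)
    hsv=cv2.cvtColor(c["pixels"],cv2.COLOR_RGB2HSV); m[y:y+h,x:x+w]=cv2.inRange(hsv,lo,hi)[y:y+h,x:x+w]; return m
E
python3 - <<'E'
from h import *
T=dict(np.load("top0.npz"));S=dict(np.load("side0.npz"))
for n,p,z in [("footTL",(205.1,229.4),.034),("footTR",(219,236.2),.034),("footBL",(191.2,257.3),.034),("gTop1",(204,232.5),.16),("gTop2",(192.5,250.5),.16),
  ("railL",(302.5,192.9),.124),("railR",(343,198.3),.124),("stud",(330.4,203.7),.128),("blkL",(323.2,199),.137),("blkR",(339,199.7),.137)]:
    print(n,onz(T,p,z).round(4))
m=mask(T,(180,222,50,50),(5,90,90),(22,255,255)); r=cv2.minAreaRect(cv2.findNonZero(m)); print(r,[onz(T,q,.034).round(3).tolist() for q in cv2.boxPoints(r)])
def cen(m): return cv2.findNonZero(m).reshape(-1,2).mean(0),cv2.countNonZero(m)
bt=cen(mask(T,(322,198,20,16),(14,120,100),(30,255,255)));bs=cen(mask(S,(250,168,40,30),(10,80,90),(30,255,255)))
print(bt,bs,cross([ray(T,bt[0]),ray(S,bs[0])]).round(4))
# gauge top two corners in side view: mosaic origin 270,260 scale 4
for a,b in [((203.3,233.5),(270+245/4,260+(385-300)/4)),((192.5,249.7),(270+145/4,260+(345-300)/4))]: print(cross([ray(T,a),ray(S,b)]).round(4))
for b in [(270+187/4,260+(440-300)/4),(270+183/4,260+(469-300)/4)]: print("keyhole side ray",[onz(S,b,z).round(4).tolist() for z in (.089,.068)])
E
```

```text
footTL [0.5382 0.2347 0.034 ]
footTR [0.5155 0.1911 0.034 ]
footBL [0.4518 0.2778 0.034 ]
gTop1 [0.5114 0.2173 0.16  ]
gTop2 [0.4606 0.25   0.16  ]
railL [ 0.6274 -0.0707  0.124 ]
railR [ 0.6077 -0.1905  0.124 ]
stud [ 0.5916 -0.1519  0.128 ]
blkL [ 0.6046 -0.1304  0.137 ]
blkR [ 0.6012 -0.1768  0.137 ]
((204.50003051757812, 246.50001525878906), (15.652474403381348, 31.752164840698242), 26.56505012512207) [[0.452, 0.28, 0.034], [0.54, 0.236, 0.034], [0.517, 0.192, 0.034], [0.429, 0.237, 0.034]]
(array([330.25, 204.25]), 4) (array([264.42857143, 179.28571429]), 7) [ 0.5911 -0.1516  0.1285]
[0.4856 0.2312 0.1389]
[0.4884 0.2436 0.1649]
keyhole side ray [[0.4864, 0.236, 0.089], [0.4827, 0.2184, 0.068]]
keyhole side ray [[0.4908, 0.2557, 0.089], [0.4873, 0.2388, 0.068]]
```

>>> carry_out:
  plan: "0 0 -0.06 0 0 -0.66;0 0 -0.06 0 0 -0.66;0 0 -0.06 0 0 -0.66;0 0 -0.06 0 0 -0.66;0 0 -0.06 0 0 -0.66;0 0 -0.06 0 0 -0.66;0 0 -0.06 0 0 -0.66;0 0 -0.06 0 0 -0.66"
  claw: 0

```text
time_s: 0.77
eef_pos: [0.1987, -0.5392, 0.2205]
eef_rot: [-0.001, 0.904, 0.428, 0.0]
wrist_force: [-0.4, -0.1, -0.0]
opening: 0.502
grasp_force: 0.0
```

>>> carry_out:
  plan: "0 0 -0.06 0 0 -0.66;0 0 -0.06 0 0 -0.66;0 0 -0.06 0 0 -0.66;0 0 -0.06 0 0 -0.66;0 0 -0.06 0 0 -0.66;0 0 -0.06 0 0 -0.66;0 0 -0.06 0 0 -0.66;0 0 -0.06 0 0 -0.66"

```text
time_s: 1.43
eef_pos: [0.1986, -0.5392, 0.2397]
eef_rot: [-0.0, 0.761, 0.649, 0.0]
wrist_force: [-0.4, -0.7, -0.3]
opening: 0.5
grasp_force: 0.0
```

>>> carry_out:
  plan: "0.7 0.32 0 0 0 0;0.7 0.32 0 0 0 0;0.7 0.32 0 0 0 0;0.7 0.32 0 0 0 0;0.7 0.32 0 0 0 0;0.7 0.32 0 0 0 0;0.7 0.32 0 0 0 0;0.7 0.32 0 0 0 0"

```text
time_s: 2.1
eef_pos: [0.3363, -0.3335, 0.2399]
eef_rot: [-0.0, 0.762, 0.647, 0.0]
wrist_force: [1.1, -0.0, 0.3]
opening: 0.496
grasp_force: 0.0
```

>>> carry_out:
  plan: "0.7 0.32 0 0 0 0;0.7 0.32 0 0 0 0;0.7 0.32 0 0 0 0;0.7 0.32 0 0 0 0;0.7 0.32 0 0 0 0;0.7 0.32 0 0 0 0;0.7 0.32 0 0 0 0;0 0 0 0 0 0"

```text
time_s: 2.77
eef_pos: [0.4576, -0.1518, 0.2399]
eef_rot: [-0.001, 0.761, 0.649, 0.001]
wrist_force: [-1.6, -0.0, 0.1]
opening: 0.5
grasp_force: 0.0
```

```bash
python3 - <<'E'
from bench import ctrl
import cv2,numpy as np
c=ctrl.camera("wrist"); cv2.imwrite("pics/w0.png",c["pixels"][:,:,::-1]); np.savez("w0.npz",**c)
print(c["mtx"].round(1).tolist(),(-c["R"].T@c["t"]).round(3),c["R"].round(3).tolist())
o=ctrl.get_obs(); print(o["eef_pos"],o["eef_rot"],o["opening"],o["q"],o["time_s"])
E
```

```text
[[325.2, 0.0, 276.3], [0.0, 325.2, 205.7], [0.0, 0.0, 1.0]] [ 0.468 -0.083  0.413] [[0.988, -0.156, -0.0], [-0.15, -0.951, 0.272], [-0.043, -0.268, -0.962]]
[ 0.45659679 -0.15375904  0.2398042 ] [-4.55201154e-04  7.60567372e-01  6.49258856e-01  6.76991907e-05] 0.5015223985343458 [-5.72123288e-01 -6.43414684e-02  1.78728270e+00  3.96323883e-04
  1.41948430e+00 -4.14606182e-01] 2.8167
```

View pics/w0.png

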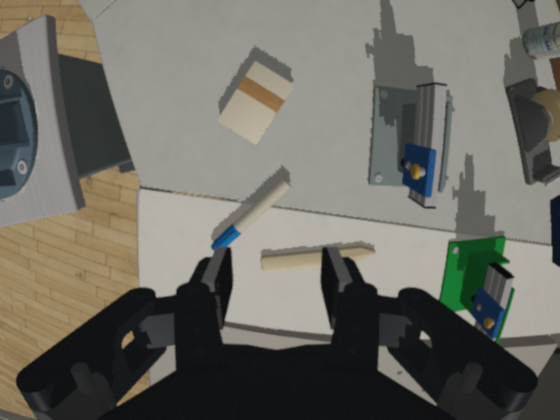

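The wrist view shows the grey stand clearly: rail from about (430,85) to (430,205), blue block at (420,170) and stud at (416,172). Next I'll zoom on the stand.

```bash
python3 - <<'E'
import cv2,numpy as np
from h import *
c=dict(np.load("w0.npz"));im=cv2.imread("pics/w0.png")[75:215,365:460]
cv2.imwrite("pics/w0z.png",cv2.resize(im,None,fx=4.28,fy=4.28,interpolation=cv2.INTER_CUBIC))
b=mask(c,(390,130,60,80),(100,120,40),(125,255,255)); r=cv2.minAreaRect(cv2.findNonZero(b)); print("blue",r,cv2.boxPoints(r))
g=mask(c,(395,150,40,40),(14,120,90),(30,255,255)); print("brass",cv2.minEnclosingCircle(cv2.findNonZero(g)),cv2.findNonZero(g).reshape(-1,2).mean(0))
E
```

```text
blue ((417.92193603515625, 169.9917755126953), (30.724985122680664, 50.458065032958984), 6.009006023406982) [[400.00278 193.47397]
 [405.28494 143.29315]
 [435.8411  146.50958]
 [430.55893 196.6904 ]]
brass ((416.0, 171.61538696289062), 6.690637111663818) [416.33333333 171.97222222]
```

View pics/w0z.png

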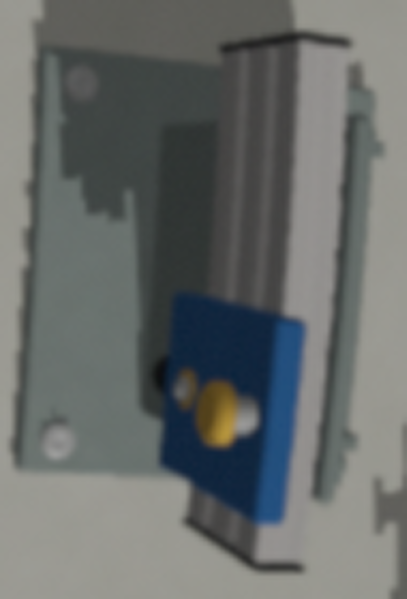

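The block's front-face top corners are at (429.3,149.3) and (425,196.5), the rail's front top edge runs (435.3,83.6)–(424.6,207.5), and the stud head front is at (415.2,171.5).

```bash
python3 - <<'E'
from h import *
c=dict(np.load("w0.npz"));T=dict(np.load("top0.npz"))
P=lambda x,y,z:onz(c,(365+x/4.28,75+y/4.28),z,True)
D=lambda a,b,n:print(n,a.round(4),b.round(4),"len",np.linalg.norm(a-b).round(4),"yaw",np.degrees(np.arctan2(-(a-b)[0],(a-b)[1])).round(2))
D(P(275,318,.137),P(257,520,.137),"blk front")
D(P(303,322,.137),P(280,520,.137),"blk back")
D(P(301,37,.124),P(255,567,.124),"rail front")
D(P(350,44,.124),P(301,568,.124),"rail back")
print("stud head", P(215,413,.128), P(213,413,.128))
for n,p,z in [("blue decoys",(177,256),0),("",(153,242),.15),("",(177,256),.15),("",(187,275),.15),("",(187,275),0)]: print(n,onz(T,p,z).round(3))
E
```

```text
blk front [ 0.6029 -0.1293  0.137 ] [ 0.5959 -0.1734  0.137 ] len 0.0446 yaw -8.93
blk back [ 0.6098 -0.1309  0.137 ] [ 0.6018 -0.1743  0.137 ] len 0.0441 yaw -10.48
rail front [ 0.623 -0.069  0.124] [ 0.6011 -0.1889  0.124 ] len 0.1219 yaw -10.36
rail back [ 0.6358 -0.071   0.124 ] [ 0.6135 -0.1911  0.124 ] len 0.1221 yaw -10.54
stud head [ 0.59067687 -0.15025695  0.128     ] [ 0.5901824 -0.1501936  0.128    ]
blue decoys [0.46 0.33 0.  ]
 [0.489 0.366 0.15 ]
 [0.447 0.296 0.15 ]
 [0.392 0.267 0.15 ]
 [0.399 0.297 0.   ]
```

>>> carry_out:
  plan: "0 0 0 0 0 -0.79;0 0 0 0 0 -0.79;0 0 0 0 0 -0.79;0 0 0 0 0 -0.79;0 0 0 0 0 -0.79;0 0 0 0 0 -0.79;0 0 0 0 0 -0.79;0 0 0 0 0 -0.79"

```text
time_s: 3.48
eef_pos: [0.4552, -0.157, 0.2399]
eef_rot: [-0.0, 0.522, 0.853, -0.0]
wrist_force: [0.2, 0.0, 0.5]
opening: 0.502
grasp_force: 0.0
```

>>> carry_out:
  plan: "0 0 0 0 0 -0.79;0 0 0 0 0 -0.79;0 0 0 0 0 -0.79;0 0 0 0 0 -0.79;0 0 0 0 0 -0.79;0 0 0 0 0 -0.79;0 0 0 0 0 -0.79;0 0 0 0 0 -0.79"

```text
time_s: 4.15
eef_pos: [0.4552, -0.1571, 0.2399]
eef_rot: [-0.0, 0.231, 0.973, -0.0]
wrist_force: [-0.2, -0.2, -0.9]
opening: 0.498
grasp_force: 0.0
```

>>> carry_out:
  plan: "0.23 0.56 0 0 0 0;0.23 0.56 0 0 0 0;0.23 0.56 0 0 0 0;0.23 0.56 0 0 0 0;0.23 0.56 0 0 0 0;0.23 0.56 0 0 0 0;0.23 0.56 0 0 0 0;0.23 0.56 0 0 0 0"

```text
time_s: 4.82
eef_pos: [0.4709, 0.0371, 0.24]
eef_rot: [-0.0, 0.233, 0.973, -0.0]
wrist_force: [1.1, -0.2, -0.4]
opening: 0.497
grasp_force: 0.0
```

>>> carry_out:
  plan: "0.23 0.56 0 0 0 0;0.23 0.56 0 0 0 0;0.23 0.56 0 0 0 0;0.23 0.56 0 0 0 0;0.23 0.56 0 0 0 0;0.23 0.56 0 0 0 0;0.23 0.56 0 0 0 0;0 0 0 0 0 0"

```text
time_s: 5.48
eef_pos: [0.4846, 0.2082, 0.2398]
eef_rot: [-0.0, 0.231, 0.973, 0.0]
wrist_force: [-0.8, 0.3, 0.1]
opening: 0.496
grasp_force: 0.0
```

```bash
python3 - <<'E'
from bench import ctrl
import cv2,numpy as np
c=ctrl.camera("wrist"); np.savez("w1.npz",**c)
im=c["pixels"][:,:,::-1]; cv2.imwrite("pics/w1.png",cv2.resize(im[120:420,130:430],(600,600),interpolation=cv2.INTER_CUBIC))
print((-c["R"].T@c["t"]).round(3))
o=ctrl.get_obs(); print(o["eef_pos"],o["eef_rot"],o["opening"],o["q"],o["time_s"])
E
```

```text
[0.423 0.24  0.413]
[0.48448238 0.20651407 0.23972309] [-3.66809980e-04  2.31329824e-01  9.72875278e-01 -2.66825011e-04] 0.4996267074141482 [ 1.77486247e-01  4.16429756e-02  1.68252517e+00 -1.98472549e-04
  1.41831023e+00 -9.26391072e-01] 5.5333
```

View pics/w1.png

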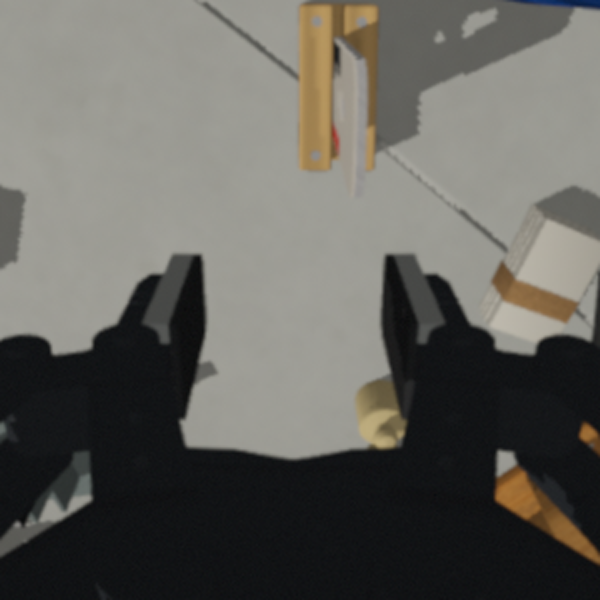

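The gauge's top edge runs from (340,40) to (358,192) in the 2x crop. The foot's top corners are (300,5), (378,5), (376,170) and (300,170). White face (red marks) is on the left.

```bash
python3 - <<'E'
from h import *
c=dict(np.load("w1.npz")); P=lambda x,y,z:onz(c,(130+x/2,120+y/2),z,True)
q=[P(*p,.034) for p in [(300,5),(378,5),(376,170),(300,170)]]
print([a.round(4).tolist() for a in q],"mid",np.mean(q,0).round(4))
for a,b in ((3,0),(2,1)): d=q[b]-q[a]; print(np.linalg.norm(d),np.degrees(np.arctan2(-d[0],d[1])))
# top surface outline
hsv=cv2.cvtColor(c["pixels"],cv2.COLOR_RGB2HSV); g=c["pixels"]
A,B=P(345,38,.155),P(358,195,.155); print("top ends",A.round(4),B.round(4),np.linalg.norm(A-B))
A,B=P(348,60,.16),P(361,180,.16); d=A-B; print("top edge",A.round(4),B.round(4),np.degrees(np.arctan2(-d[0],d[1])))
R=Ro.from_quat([.23133,.972875,-.00027,-.00037]).as_matrix(); tcp=np.array([.4845,.2065,.2397])
for m in (np.mean(q,0),(P(345,38,.155)+P(358,195,.155))/2): print("mid in tool mm",(R.T@(m-tcp)*1e3).round(1))
E
```

```text
[[0.4314, 0.24, 0.034], [0.4512, 0.2806, 0.034], [0.5405, 0.2371, 0.034], [0.5197, 0.1958, 0.034]] mid [0.4857 0.2384 0.034 ]
0.09882140483812402 63.41823369694721
0.09937303117814829 64.01311117704294
top ends [0.4483 0.2499 0.155 ] [0.5094 0.2266 0.155 ] 0.06545272191175099
top edge [0.4561 0.247  0.16  ] [0.5025 0.2306 0.16  ] 70.58832318016506
mid in tool mm [ 13.1  29.2 205.7]
mid in tool mm [19.3 25.9 84.7]
```

>>> carry_out:
  plan: "0.17 0.355 0 0 0 0;0.17 0.355 0 0 0 0;0 0 0.58 0 0 0;0 0 0.58 0 0 0;0 0 0.58 0 0 0;0 0 0.58 0 0 0;0 0 0.55 0 0 0;0 0 0 0 0 0"

```text
time_s: 6.2
eef_pos: [0.482, 0.2348, 0.1205]
eef_rot: [-0.004, 0.233, 0.972, -0.002]
wrist_force: [-1.3, -0.0, -0.7]
opening: 0.501
grasp_force: 0.0
```

>>> carry_out:
  plan: "0 0 0 0 0 0;0 0 0 0 0 0;0 0 0 0 0 0;0 0 0 0 0 0;0 0 0 0 0 0;0 0 0 0 0 0;0 0 0 0 0 0;0 0 0 0 0 0"
  claw: 1

```text
time_s: 6.87
eef_pos: [0.487, 0.2379, 0.1274]
eef_rot: [0.002, 0.232, 0.973, 0.001]
wrist_force: [1.1, -0.1, 6.1]
opening: 0.02
grasp_force: 59.4
```

```bash
python3 - <<'E'
from bench import ctrl
import cv2,numpy as np
for n in ("wrist","side"):
    c=ctrl.camera(n); np.savez(n[0]+"2.npz",**c)
    im=c["pixels"][:,:,::-1]
    if n=="wrist": a=cv2.resize(im[120:320,190:390],(400,400),interpolation=cv2.INTER_CUBIC)
    else: b=cv2.resize(im[230:350,260:380],(400,400),interpolation=cv2.INTER_CUBIC)
cv2.imwrite("pics/g2.png",np.hstack([a,b]))
o=ctrl.get_obs(); print(o["eef_pos"],o["eef_rot"],o["opening"],o["grasp_force"],o["wrist_force"],o["time_s"])
E
```

```text
[0.48701198 0.23788844 0.12744574] [1.91861470e-03 2.32130468e-01 9.72682393e-01 8.53220580e-04] 0.020139731647398965 59.4335958128795 [ 1.27916307 -0.70797621  6.87799446] 6.9667
```

View pics/g2.png

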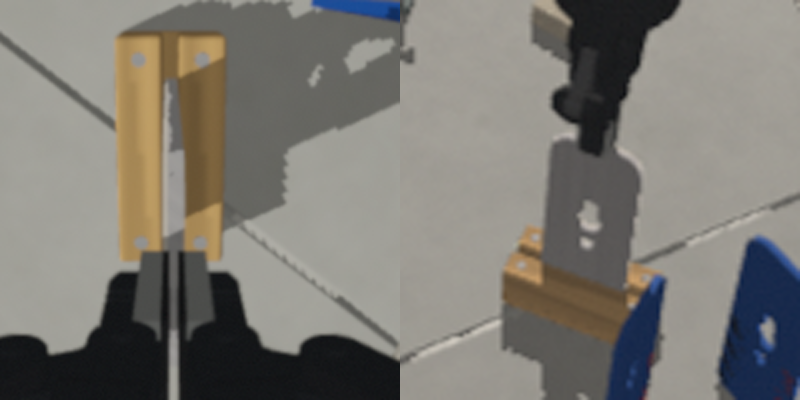

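The gauge is gripped squarely. In the side crop the keyhole is at about (588,212) and the catch hole at (586,242), and the foot ends in the wrist crop are at rows 33 and 258.

```bash
python3 - <<'E'
from h import *
W=dict(np.load("w2.npz"));S=dict(np.load("s2.npz"))
tcp=np.array([.4870,.2379,.1274]);R=Ro.from_quat([.23213,.97268,.00085,.0019]).as_matrix()
gx=R[:,1]
P=lambda x,y,z:onz(W,(190+x/2,120+y/2),z,True)
q=[P(*p,.034) for p in [(117,35),(225,35),(222,260),(120,260)]]
print("foot mid tool",(R.T@(np.mean(q,0)-tcp)*1e3).round(1))
def onpl(px):
    o,d=ray(S,px); p0=tcp+gx*.0025; s=gx@(p0-o)/(gx@d); return (R.T@(o+s*d-tcp)*1e3).round(1),(o+s*d).round(4)
for n,p in [("key",(588,212)),("catch",(586,242)),("L",(547,195)),("R",(638,195)),("L2",(545,240)),("R2",(632,240))]: print(n,onpl((260+(p[0]-400)/3.3333,230+p[1]/3.3333)))
# keyhole centroid by mask of bright pixels inside plate
g=cv2.cvtColor(S["pixels"],cv2.COLOR_RGB2GRAY)[280:310,305:328]; print(g[:, :].tolist()[4:26:2])
E
```

```text
foot mid tool [ 2.2 -0.5 93.4]
key (array([-0.1,  2.5, 28.9]), array([0.4883, 0.2401, 0.0986]))
catch (array([ 1. ,  2.5, 58.3]), array([0.4875, 0.2406, 0.0691]))
L (array([-28.7,   2.5,  26.6]), array([0.5138, 0.2272, 0.1009]))
R (array([30.4,  2.5, -2.8]), array([0.461 , 0.2538, 0.1301]))
L2 (array([-27.1,   2.5,  71.2]), array([0.5126, 0.2279, 0.0563]))
R2 (array([31. ,  2.5, 40.4]), array([0.4607, 0.2541, 0.0869]))
[[88, 88, 89, 87, 87, 87, 89, 88, 88, 88, 86, 86, 88, 88, 87, 87, 87, 87, 86, 87, 87, 87, 87], [88, 87, 88, 87, 87, 86, 88, 89, 89, 87, 86, 86, 87, 88, 89, 87, 87, 87, 86, 88, 87, 87, 87], [87, 88, 88, 87, 87, 86, 89, 89, 89, 87, 86, 87, 86, 89, 88, 88, 87, 86, 86, 87, 86, 87, 87], [88, 89, 89, 87, 86, 87, 89, 89, 87, 88, 121, 129, 111, 94, 88, 89, 88, 87, 87, 87, 87, 88, 86], [88, 89, 88, 87, 87, 88, 89, 90, 88, 95, 135, 153, 152, 147, 116, 89, 86, 87, 87, 87, 87, 88, 87], [89, 88, 87, 87, 88, 88, 90, 89, 135, 157, 156, 155, 154, 146, 113, 88, 86, 88, 88, 87, 86, 87, 86], [89, 89, 89, 87, 87, 88, 90, 89, 90, 155, 175, 159, 156, 152, 131, 98, 86, 87, 87, 87, 87, 87, 86], [89, 88, 89, 88, 88, 88, 90, 90, 88, 118, 152, 172, 179, 178, 150, 107, 87, 88, 87, 87, 87, 87, 87], [89, 88, 89, 88, 88, 89, 90, 90, 88, 87, 87, 88, 93, 93, 88, 86, 87, 87, 87, 87, 88, 87, 86], [89, 88, 89, 88, 88, 89, 90, 90, 87, 147, 175, 165, 136, 103, 87, 87, 87, 89, 89, 89, 89, 87, 87], [89, 89, 90, 88, 88, 90, 90, 89, 89, 104, 127, 135, 116, 92, 88, 87, 88, 88, 86, 88, 87, 88, 88]]
```

>>> carry_out:
  plan: "0 0 -0.2 0 0 0;0 0 -0.3 0 0 0;0 0 -0.4 0 0 0;0 0 -0.5 0 0 0;0 0 -0.5 0 0 0;0 0 -0.5 0 0 0;0 0 -0.5 0 0 0;0 0 -0.4 0 0 0"

```text
time_s: 7.63
eef_pos: [0.4854, 0.2377, 0.26]
eef_rot: [0.001, 0.232, 0.973, 0.0]
wrist_force: [0.3, -0.7, -1.7]
opening: 0.018
grasp_force: 58.8
```

>>> carry_out:
  plan: "0 0 0 0 0 0.8;0 0 0 0 0 0.8;0 0 0 0 0 0.8;0 0 0 0 0 0.8;0 0 0 0 0 0.8;0 0 0 0 0 0.8;0 0 0 0 0 0.8;0 0 0 0 0 0.8"

```text
time_s: 8.3
eef_pos: [0.485, 0.2376, 0.2582]
eef_rot: [-0.0, 0.528, 0.849, -0.0]
wrist_force: [-0.8, -0.1, -1.8]
opening: 0.02
grasp_force: 58.8
```

>>> carry_out:
  plan: "0 0 0 0 0 0.8;0 0 0 0 0 0.8;0 0 0 0 0 0.8;0 0 0 0 0 0.8;0 0 0 0 0 0.8;0 0 0 0 0 0.8;0 0 0 0 0 0.8;0 0 0 0 0 0.82"

```text
time_s: 8.97
eef_pos: [0.485, 0.2376, 0.2582]
eef_rot: [-0.0, 0.769, 0.639, -0.0]
wrist_force: [0.0, 0.1, -1.8]
opening: 0.02
grasp_force: 58.8
```

>>> carry_out:
  plan: "-0.57 0.21 0 0 0 0;-0.57 0.21 0 0 0 0;-0.57 0.21 0 0 0 0;-0.57 0.21 0 0 0 0;-0.57 0.21 0 0 0 0;-0.57 0.21 0 0 0 0;-0.57 0.21 0 0 0 0;-0.57 0.21 0 0 0 0"

```text
time_s: 9.63
eef_pos: [0.5185, 0.045, 0.2582]
eef_rot: [0.0, 0.768, 0.641, 0.0]
wrist_force: [-0.5, 0.2, -0.8]
opening: 0.023
grasp_force: 58.9
```

>>> carry_out:
  plan: "-0.57 0.21 0 0 0 0;-0.57 0.21 0 0 0 0;-0.57 0.21 0 0 0 0;-0.57 0.21 0 0 0 0;-0.57 0.21 0 0 0 0;-0.57 0.21 0 0 0 0;-0.57 0.21 0 0 0 0;0 0 0 0 0 0"

```text
time_s: 10.3
eef_pos: [0.5482, -0.1256, 0.258]
eef_rot: [0.001, 0.769, 0.639, -0.001]
wrist_force: [0.7, 0.6, -2.5]
opening: 0.021
grasp_force: 58.9
```

```bash
cat > st.py <<'E'
from bench import ctrl
import numpy as np
from scipy.spatial.transform import Rotation as Ro
def st():
    o=ctrl.get_obs(); p=o["eef_pos"]; a=np.radians(-10.4); X=np.array([np.cos(a),np.sin(a)]);Y=np.array([-X[1],X[0]])
    w,x,y,z=o["eef_rot"]; R=Ro.from_quat([x,y,z,w]).as_matrix()
    print("t",round(o["time_s"],2),"TCP u %.4f v %.4f z %.4f"%(X@p[:2],Y@p[:2],p[2]),"tooly yaw %.2f"%np.degrees(np.arctan2(R[1,1],R[0,1])),"z",R[:,2].round(4),
      "F u %.1f v %.1f z %.1f"%(X@o["wrist_force"][:2],Y@o["wrist_force"][:2],o["wrist_force"][2]),"tq",o["torque"].round(2),"op",round(o["opening"],4))
E
python3 -c "from st import *;st()"
```

```text
t 10.3 TCP u 0.5619 v -0.0245 z 0.2580 tooly yaw -10.51 z [ 2.0e-04 -2.1e-03 -1.0e+00] F u 0.6 v 0.7 z -2.5 tq [0.05 0.   0.  ] op 0.0206
```

>>> carry_out:
  plan: "-0.22 0.18 0 0 0 0;-0.22 0.18 0 0 0 0;0 0 0.4 0 0 0;0 0 0.5 0 0 0;0 0 0.5 0 0 0;0 0 0.5 0 0 0;0 0 0.39 0 0 0;0 0 0 0 0 0"

```text
time_s: 10.97
eef_pos: [0.5571, -0.14, 0.1621]
eef_rot: [-0.003, 0.768, 0.641, -0.001]
wrist_force: [-0.7, 0.2, -1.7]
opening: 0.021
grasp_force: 58.9
```

```bash
python3 - <<'E'
from st import *
import cv2
st()
c={n:ctrl.camera(n) for n in ("wrist","side","top")}
for n in c: np.savez(n[0]+"3.npz",**c[n])
B=lambda n:c[n]["pixels"][:,:,::-1]
f=lambda im,x,y,w,h:cv2.resize(im[y:y+h,x:x+w],(400,300),interpolation=cv2.INTER_CUBIC)
cv2.imwrite("pics/m3.png",np.vstack([np.hstack([f(B("wrist"),200,120,160,120),f(B("side"),220,130,100,75)]),np.hstack([f(B("top"),285,165,72,54),f(B("wrist"),0,0,560,420)])]))
E
```

```text
t 10.97 TCP u 0.5732 v -0.0372 z 0.1621 tooly yaw -10.26 z [-0.0059  0.0029 -1.    ] F u -0.7 v 0.1 z -1.7 tq [ 0.03  0.04 -0.01] op 0.0206
```

View pics/m3.png

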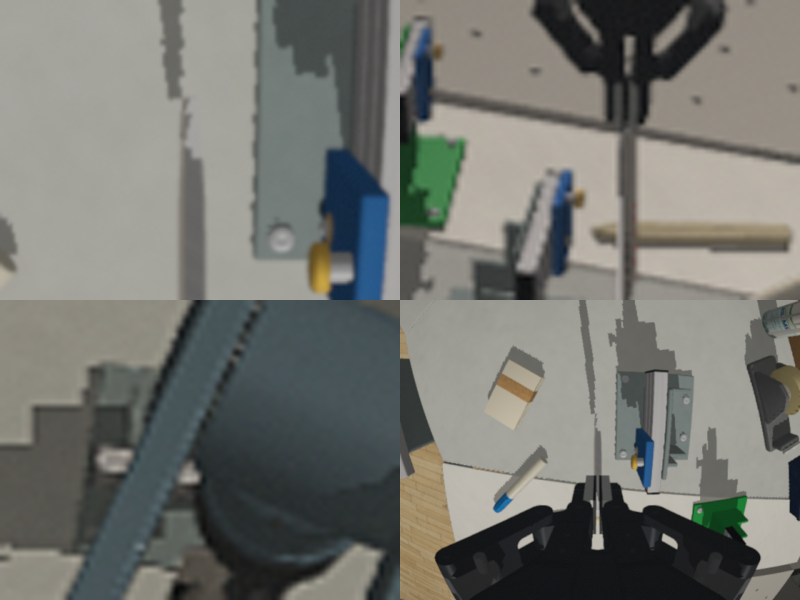

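The wrist view shows the stud head at about (317,268) in the 2.5x crop, i.e. pixel (327,227), with the plate edge-on at left. The side view shows the plate in front of the stud with a clear gap.

```bash
python3 - <<'E'
from h import *; from st import *
st()
W=dict(np.load("w3.npz")); 
m=mask(W,(320,212,20,30),(14,110,70),(32,255,255)); q=cv2.findNonZero(m).reshape(-1,2); print(q.min(0),q.max(0),q.mean(0))
a=np.radians(-10.4); X=np.array([np.cos(a),np.sin(a)]);Y=np.array([-X[1],X[0]])
def uv(px,z): p=onz(W,px,z,True); return (X@p[:2]*1e3).round(1),(Y@p[:2]*1e3).round(1)
C=lambda x,y:(200+x/2.5,120+y/2.5)
print("head",uv(q.mean(0),.128),uv(C(317,268),.128))
print("head v-extremes (far/near rim)",uv(C(318,241),.128),uv(C(318,293),.128))
print("block top front corner L",uv(C(330,150),.137)," face top line",uv(C(360,190),.137),uv(C(385,195),.137))
print("plate left bottom edge", [ (z,uv(C(191,150),z)) for z in (.049,.16)])
print("plate edges near", uv(C(182,200),.125),uv(C(205,200),.125))
E
```

```text
t 11.12 TCP u 0.5762 v -0.0381 z 0.1669 tooly yaw -10.28 z [ 1.1e-03 -5.0e-04 -1.0e+00] F u 0.1 v 0.6 z -2.0 tq [-0.1  -0.05 -0.01] op 0.0242
[324 216] [331 236] [327.66666667 226.7755102 ]
head (np.float64(607.9), np.float64(-41.2)) (np.float64(607.3), np.float64(-41.5))
head v-extremes (far/near rim) (np.float64(607.2), np.float64(-33.8)) (np.float64(608.0), np.float64(-48.8))
block top front corner L (np.float64(607.8), np.float64(-7.0))  face top line (np.float64(616.0), np.float64(-17.3)) (np.float64(622.7), np.float64(-18.5))
plate left bottom edge [(0.049, (np.float64(572.4), np.float64(-24.9))), (0.16, (np.float64(573.1), np.float64(-2.8)))]
plate edges near (np.float64(570.5), np.float64(-23.4)) (np.float64(576.7), np.float64(-23.3))
```

>>> carry_out:
  plan: "-0.11 0 0.01 0 0 0;0 0.12 0 0 0 0;0 0.12 0 0 0 0;0 0.12 0 0 0 0;0 0.12 0 0 0 0;0 0 0 0 0 0;0 0 0 0 0 0;0 0 0 0 0 0"

```text
time_s: 11.78
eef_pos: [0.577, -0.149, 0.1652]
eef_rot: [-0.0, 0.768, 0.641, -0.0]
wrist_force: [-0.2, -0.3, -2.0]
opening: 0.025
grasp_force: 58.9
```

```bash
python3 -c "from st import *;st()"
```

```text
t 11.78 TCP u 0.5945 v -0.0424 z 0.1652 tooly yaw -10.30 z [-5.e-04  2.e-04 -1.e+00] F u -0.1 v -0.3 z -2.0 tq [ 0.02 -0.01 -0.05] op 0.0248
```

>>> carry_out:
  plan: "0 0.03 -0.03 0 0 0;0 0.03 0 0 0 0;0 0.03 0 0 0 0;0 0.03 0 0 0 0;0 0.02 0 0 0 0;0 0.02 0 0 0 0;0 0.02 0 0 0 0;0 0 0 0 0 0"

```text
time_s: 12.45
eef_pos: [0.5844, -0.1505, 0.1666]
eef_rot: [-0.0, 0.768, 0.641, 0.0]
wrist_force: [0.9, -0.5, -1.7]
opening: 0.02
grasp_force: 58.9
```

```bash
python3 -c "from st import *;st()"
```

```text
t 12.45 TCP u 0.6019 v -0.0425 z 0.1666 tooly yaw -10.31 z [ 0.  0. -1.] F u 1.0 v -0.3 z -1.7 tq [ 0.05 -0.06  0.01] op 0.0201
```

>>> carry_out:
  plan: "0 0.02 0 0 0 0;0 0.02 0 0 0 0;0 0.02 0 0 0 0;0 0.02 0 0 0 0;0 0.02 0 0 0 0;0 0 0 0 0 0;0 0 0 0 0 0;0 0 0 0 0 0"

```text
time_s: 13.12
eef_pos: [0.5881, -0.1512, 0.1666]
eef_rot: [-0.0, 0.768, 0.641, -0.0]
wrist_force: [0.2, 0.5, -1.4]
opening: 0.018
grasp_force: 58.9
```

```bash
python3 -c "from st import *;st()"
```

```text
t 13.12 TCP u 0.6058 v -0.0425 z 0.1666 tooly yaw -10.31 z [-1.e-04  0.e+00 -1.e+00] F u 0.1 v 0.5 z -1.4 tq [-0.01 -0.01  0.  ] op 0.0177
```

>>> carry_out:
  plan: "0 0.02 0 0 0 0;0 0.02 0 0 0 0;0 0.02 0 0 0 0;0 0.02 0 0 0 0;0 0 0 0 0 0;0 0 0 0 0 0;0 0 0 0 0 0;0 0 0 0 0 0"

```text
time_s: 13.78
eef_pos: [0.5913, -0.1517, 0.1666]
eef_rot: [-0.0, 0.768, 0.641, -0.0]
wrist_force: [0.7, 0.3, -1.1]
opening: 0.022
grasp_force: 58.9
```

```bash
python3 -c "from st import *;st()"
```

```text
t 13.78 TCP u 0.6090 v -0.0425 z 0.1666 tooly yaw -10.31 z [-0.  0. -1.] F u 0.6 v 0.4 z -1.1 tq [-0.02 -0.   -0.02] op 0.0223
```

>>> carry_out:
  plan: "0 0.02 0 0 0 0;0 0.02 0 0 0 0;0 0.02 0 0 0 0;0 0.02 0 0 0 0;0 0 0 0 0 0;0 0 0 0 0 0;0 0 0 0 0 0;0 0 0 0 0 0"

```text
time_s: 14.45
eef_pos: [0.5944, -0.1523, 0.1665]
eef_rot: [-0.0, 0.768, 0.641, -0.0]
wrist_force: [0.4, -0.3, -1.9]
opening: 0.022
grasp_force: 59.0
```

```bash
python3 -c "from st import *;st()"
```

```text
t 14.45 TCP u 0.6122 v -0.0425 z 0.1665 tooly yaw -10.31 z [-1.e-04  1.e-04 -1.e+00] F u 0.5 v -0.2 z -1.9 tq [-0.04 -0.05 -0.05] op 0.0222
```

>>> carry_out:
  plan: "0 0.02 0 0 0 0;0 0.02 0 0 0 0;0 0.02 0 0 0 0;0 0.02 0 0 0 0;0 0 0 0 0 0;0 0 0 0 0 0;0 0 0 0 0 0;0 0 0 0 0 0"

```text
time_s: 15.12
eef_pos: [0.5976, -0.1529, 0.1666]
eef_rot: [0.0, 0.768, 0.641, -0.0]
wrist_force: [0.2, 1.1, -1.2]
opening: 0.019
grasp_force: 59.1
```

```bash
python3 -c "from st import *;st()"
```

```text
t 15.12 TCP u 0.6154 v -0.0425 z 0.1666 tooly yaw -10.32 z [-0. -0. -1.] F u -0.1 v 1.2 z -1.2 tq [-0.01  0.05  0.01] op 0.0185
```

>>> carry_out:
  plan: "0 0.02 0 0 0 0;0 0.02 0 0 0 0;0 0 0 0 0 0;0 0 0 0 0 0;0 0 0 0 0 0;0 0 0 0 0 0;0 0 0 0 0 0;0 0 0 0 0 0"

```text
time_s: 15.78
eef_pos: [0.5992, -0.1532, 0.1666]
eef_rot: [-0.0, 0.768, 0.641, -0.0]
wrist_force: [-0.5, 0.1, -1.9]
opening: 0.024
grasp_force: 59.1
```

```bash
python3 - <<'E'
from st import *
st(); r=[]
for n in range(4): ctrl.camera("side"); r.append(ctrl.get_obs()["wrist_force"])
print(np.mean(r,0),np.std(r,0))
E
```

```text
t 15.78 TCP u 0.6170 v -0.0425 z 0.1666 tooly yaw -10.31 z [-1.e-04 -0.e+00 -1.e+00] F u -0.5 v -0.0 z -1.9 tq [0.07 0.09 0.02] op 0.0241
[-0.50338417  0.15811207 -1.56754395] [0.4929613  0.4329381  0.39372395]
```

>>> carry_out:
  plan: "0 0.02 0 0 0 0;0 0.02 0 0 0 0;0 0 0 0 0 0;0 0 0 0 0 0;0 0 0 0 0 0;0 0 0 0 0 0;0 0 0 0 0 0;0 0 0 0 0 0"

```text
time_s: 16.65
eef_pos: [0.6008, -0.1535, 0.1666]
eef_rot: [-0.0, 0.768, 0.641, -0.0]
wrist_force: [-1.6, 0.8, -2.1]
opening: 0.021
grasp_force: 59.3
```

```bash
python3 - <<'E'
from st import *
import cv2
st(); r=[]
for n in range(3): c=ctrl.camera("side"); r.append(ctrl.get_obs()["wrist_force"])
w=ctrl.camera("wrist"); print(np.mean(r,0))
f=lambda im,x,y,w,h:cv2.resize(im[y:y+h,x:x+w,::-1],(400,300),interpolation=cv2.INTER_CUBIC)
cv2.imwrite("pics/m4.png",np.hstack([f(w["pixels"],220,150,120,90),f(c["pixels"],225,140,80,60)]))
E
```

```text
t 16.65 TCP u 0.6186 v -0.0425 z 0.1666 tooly yaw -10.31 z [-1.e-04  0.e+00 -1.e+00] F u -1.7 v 0.5 z -2.1 tq [ 0.07  0.26 -0.01] op 0.0209
[-1.70900651  0.25558876 -1.77655705]
```

View pics/m4.png

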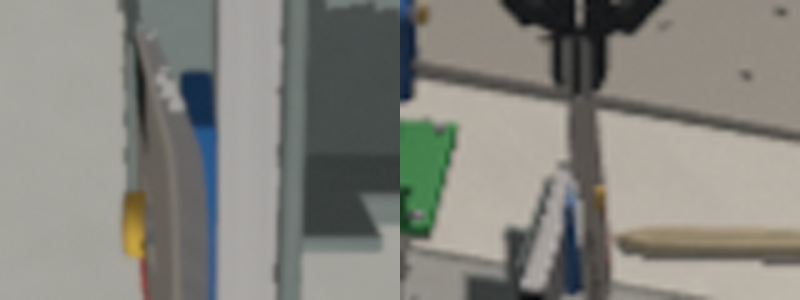

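The stud head (yellow) now sticks out through the plate on the white side, and the back is close to the block. The small reaction force fits the catch pin.

>>> carry_out:
  plan: "0 0.02 0 0 0 0;0 0.02 0 0 0 0;0 0 0 0 0 0;0 0 0 0 0 0;0 0 0 0 0 0;0 0 0 0 0 0;0 0 0 0 0 0;0 0 0 0 0 0"

```text
time_s: 17.52
eef_pos: [0.6023, -0.1538, 0.1666]
eef_rot: [0.0, 0.768, 0.641, -0.0]
wrist_force: [-1.2, -0.3, -2.1]
opening: 0.023
grasp_force: 59.5
```

```bash
cat >> st.py <<'E'
def avg():
    st(); r=[]
    for n in range(4): ctrl.camera("side"); o=ctrl.get_obs(); r.append(np.r_[o["wrist_force"],o["torque"]])
    print("mean F,T",np.mean(r,0).round(2))
E
python3 -c "from st import *;avg()"
```

```text
t 17.52 TCP u 0.6202 v -0.0425 z 0.1666 tooly yaw -10.32 z [-0. -0. -1.] F u -1.1 v -0.5 z -2.1 tq [0.05 0.3  0.06] op 0.0228
mean F,T [-1.19 -0.18 -1.76  0.04  0.32 -0.03]
```

>>> carry_out:
  plan: "0 0.02 0 0 0 0;0 0.02 0 0 0 0;0 0 0 0 0 0;0 0 0 0 0 0;0 0 0 0 0 0;0 0 0 0 0 0;0 0 0 0 0 0;0 0 0 0 0 0"

```text
time_s: 18.38
eef_pos: [0.6039, -0.1541, 0.1666]
eef_rot: [-0.0, 0.768, 0.641, -0.0]
wrist_force: [-2.4, 0.1, -1.4]
opening: 0.016
grasp_force: 59.8
```

```bash
python3 -c "from st import *;avg()"
```

```text
t 18.38 TCP u 0.6218 v -0.0425 z 0.1666 tooly yaw -10.32 z [-1.e-04  0.e+00 -1.e+00] F u -2.3 v -0.3 z -1.4 tq [ 0.11  0.44 -0.05] op 0.0164
mean F,T [-2.05 -0.11 -1.97  0.07  0.41 -0.  ]
```

>>> carry_out:
  plan: "0 0.02 0 0 0 0;0 0 0 0 0 0;0 0 0 0 0 0;0 0 0 0 0 0;0 0 0 0 0 0;0 0 0 0 0 0;0 0 0 0 0 0;0 0 0 0 0 0"

```text
time_s: 19.25
eef_pos: [0.6047, -0.1542, 0.1666]
eef_rot: [-0.0, 0.768, 0.641, 0.0]
wrist_force: [-1.5, 0.1, -2.1]
opening: 0.023
grasp_force: 59.9
```

```bash
python3 -c "from st import *;avg()"
```

```text
t 19.25 TCP u 0.6226 v -0.0425 z 0.1666 tooly yaw -10.31 z [ 0.  0. -1.] F u -1.5 v -0.2 z -2.1 tq [0.05 0.49 0.02] op 0.0234
mean F,T [-1.54  0.4  -1.39  0.06  0.45 -0.01]
```

>>> carry_out:
  plan: "0 0.02 0 0 0 0;0 0 0 0 0 0;0 0 0 0 0 0;0 0 0 0 0 0;0 0 0 0 0 0;0 0 0 0 0 0;0 0 0 0 0 0;0 0 0 0 0 0"

```text
time_s: 20.12
eef_pos: [0.6054, -0.1543, 0.1665]
eef_rot: [-0.0, 0.768, 0.641, -0.0]
wrist_force: [-2.2, 1.5, -2.5]
opening: 0.022
grasp_force: 60.0
```

```bash
python3 -c "from st import *;avg()"
```

```text
t 20.12 TCP u 0.6233 v -0.0425 z 0.1665 tooly yaw -10.31 z [-2.e-04  1.e-04 -1.e+00] F u -2.5 v 1.1 z -2.5 tq [ 0.09  0.47 -0.01] op 0.0223
mean F,T [-2.31  0.3  -2.67  0.06  0.52 -0.  ]
```

>>> carry_out:
  plan: "0 0.02 0 0 0 0;0 0 0 0 0 0;0 0 0 0 0 0;0 0 0 0 0 0;0 0 0 0 0 0;0 0 0 0 0 0;0 0 0 0 0 0;0 0 0 0 0 0"

```text
time_s: 20.98
eef_pos: [0.6062, -0.1544, 0.1665]
eef_rot: [-0.0, 0.768, 0.641, -0.0]
wrist_force: [-3.5, 0.5, -4.5]
opening: 0.022
grasp_force: 60.1
```

```bash
python3 -c "from st import *;avg()"
```

```text
t 20.98 TCP u 0.6241 v -0.0425 z 0.1665 tooly yaw -10.32 z [-3.e-04  1.e-04 -1.e+00] F u -3.6 v -0.1 z -4.5 tq [ 0.09  0.6  -0.03] op 0.0222
mean F,T [-3.08  0.27 -3.84  0.09  0.62 -0.01]
```

```bash
python3 - <<'E'
from st import *
import cv2
c=ctrl.camera("side"); w=ctrl.camera("wrist"); np.savez("w5.npz",**w); np.savez("s5.npz",**c)
f=lambda im,x,y,w,h:cv2.resize(im[y:y+h,x:x+w,::-1],(400,600),interpolation=cv2.INTER_CUBIC)
cv2.imwrite("pics/m5.png",np.hstack([f(w["pixels"],240,150,80,120),f(c["pixels"],235,145,50,75)]))
E
```

```text
(no output)
```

View pics/m5.png

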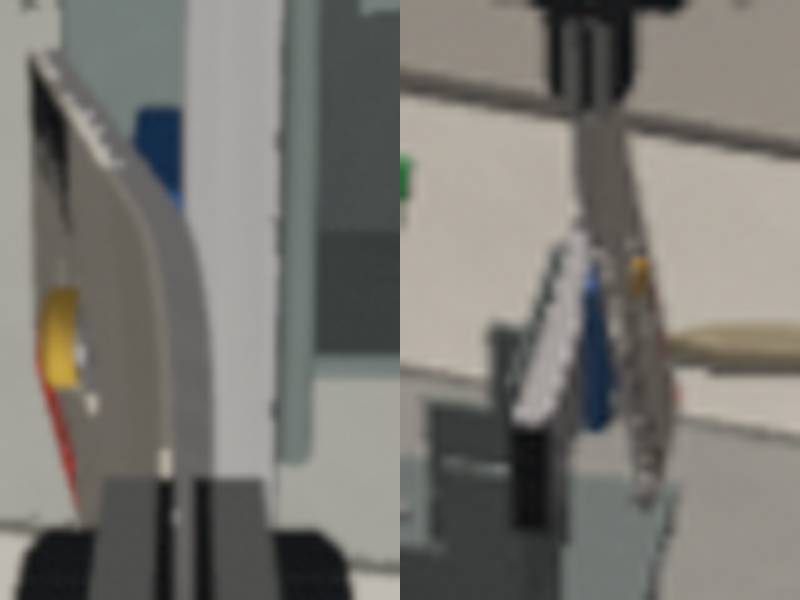

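The plate has tilted in the grip: its top is at the block and its bottom is held off by the catch, with the head through the hole. I'll turn the tool so that the bottom swings in, and back the TCP off slightly.

>>> carry_out:
  plan: "0 -0.01 0 -0.2 0 0;0 -0.01 0 -0.2 0 0;0 -0.01 0 -0.2 0 0;0 -0.01 0 -0.2 0 0;0 -0.01 0 -0.2 0 0;0 0 0 0 0 0;0 0 0 0 0 0;0 0 0 0 0 0"

```text
time_s: 21.95
eef_pos: [0.6045, -0.1542, 0.1669]
eef_rot: [0.039, 0.767, 0.64, 0.032]
wrist_force: [-2.7, 0.6, -0.8]
opening: 0.023
grasp_force: 61.2
```

```bash
python3 -c "from st import *;avg()"
```

```text
t 21.95 TCP u 0.6224 v -0.0426 z 0.1669 tooly yaw -10.32 z [ 0.0988 -0.0181 -0.9949] F u -2.8 v 0.1 z -0.8 tq [0.13 0.6  0.03] op 0.0228
mean F,T [-2.31  0.3  -0.17  0.13  0.58 -0.02]
```

>>> carry_out:
  plan: "0 0 0 -0.2 0 0;0 0 0 -0.2 0 0;0 0 0 -0.2 0 0;0 0 0 0 0 0;0 0 0 0 0 0;0 0 0 0 0 0;0 0 0 0 0 0;0 0 0 0 0 0"

```text
time_s: 22.82
eef_pos: [0.6043, -0.1541, 0.1663]
eef_rot: [0.061, 0.765, 0.639, 0.051]
wrist_force: [-1.5, -0.1, -2.4]
opening: 0.019
grasp_force: 61.6
```

```bash
python3 - <<'E'
from st import *
import cv2
avg()
c=ctrl.camera("side"); np.savez("s6.npz",**c)
def row(im,v): return " ".join("%d,%d,%d"%tuple(p) for p in im[v,255:272])
s5=dict(np.load("s5.npz"))["pixels"]
for v in (182,190,200): print(v,"s5",row(s5,v)); print(v,"s6",row(c["pixels"],v))
E
```

```text
t 22.82 TCP u 0.6222 v -0.0425 z 0.1663 tooly yaw -10.31 z [ 0.1564 -0.0284 -0.9873] F u -1.5 v -0.3 z -2.4 tq [0.13 0.59 0.03] op 0.019
mean F,T [-1.65  0.54 -2.27  0.09  0.57 -0.01]
182 s5 164,158,156 163,159,156 119,119,123 47,59,78 45,55,69 72,72,75 108,103,96 106,100,93 88,81,74 89,81,71 91,84,75 88,76,70 141,132,124 176,169,159 184,177,166 183,176,165 184,177,166
182 s6 163,158,154 163,158,155 120,120,123 47,60,78 59,70,84 133,131,132 126,122,118 88,84,78 85,80,73 87,80,70 104,90,81 159,149,140 182,175,165 183,176,165 184,177,166 184,177,167 183,176,166
190 s5 151,146,143 106,102,101 60,61,66 37,49,66 30,46,67 25,41,61 57,60,67 80,78,77 69,66,64 77,72,67 90,85,80 90,85,79 88,82,76 100,94,88 100,96,91 97,94,89 97,93,86
190 s6 151,146,143 106,103,101 58,61,65 35,48,65 28,45,67 46,54,67 74,74,74 68,66,64 66,62,58 81,76,72 85,80,75 123,112,105 168,158,149 172,166,157 131,126,119 98,94,89 96,92,86
200 s5 72,69,69 102,100,96 136,132,127 146,143,137 146,142,136 146,143,136 146,144,137 148,145,137 128,125,120 97,94,91 86,82,77 81,76,72 85,81,75 104,100,94 136,132,126 148,145,138 146,144,137
200 s6 71,69,69 102,100,96 135,132,126 146,142,136 146,142,135 145,143,136 121,117,113 90,87,84 67,64,62 67,64,60 91,88,82 131,127,121 148,145,138 149,146,139 148,145,138 147,144,137 146,143,136
```

>>> carry_out:
  plan: "0 0 0 -0.2 0 0;0 0 0 -0.2 0 0;0 0 0 -0.2 0 0;0 0 0 0 0 0;0 0 0 0 0 0;0 0 0 0 0 0;0 0 0 0 0 0;0 0 0 0 0 0"

```text
time_s: 23.73
eef_pos: [0.6043, -0.1541, 0.1664]
eef_rot: [0.084, 0.763, 0.637, 0.07]
wrist_force: [-2.2, 0.5, -2.2]
opening: 0.018
grasp_force: 62.5
```

```bash
cat >> st.py <<'E'
def prow():
    p=ctrl.camera("side")["pixels"]
    for v in (182,190,200): print(v,p[v,255:272].mean(1).astype(int).tolist())
E
python3 -c "from st import *;avg();prow()"
```

```text
t 23.73 TCP u 0.6222 v -0.0425 z 0.1664 tooly yaw -10.31 z [ 0.2144 -0.039  -0.976 ] F u -2.2 v 0.1 z -2.2 tq [ 0.1   0.69 -0.02] op 0.0176
mean F,T [-1.76  0.31 -2.73  0.13  0.67  0.02]
182 [159, 159, 122, 60, 65, 132, 122, 82, 78, 77, 110, 157, 174, 175, 175, 176, 175]
190 [146, 102, 62, 49, 46, 60, 76, 69, 71, 80, 73, 144, 175, 165, 125, 92, 91]
200 [69, 100, 132, 141, 141, 133, 103, 72, 62, 73, 118, 141, 143, 144, 144, 144, 142]
```

>>> carry_out:
  plan: "0 0.02 0.004 0 0 0;0 0 0 0 0 0;0 0 0 0 0 0;0 0 0 0 0 0;0 0 0 0 0 0;0 0 0 0 0 0;0 0 0 0 0 0;0 0 0 0 0 0"

```text
time_s: 24.65
eef_pos: [0.6051, -0.1542, 0.1665]
eef_rot: [0.084, 0.763, 0.637, 0.07]
wrist_force: [-1.6, 0.2, -2.8]
opening: 0.022
grasp_force: 62.6
```

```bash
python3 -c "from st import *;avg();prow()"
```

```text
t 24.65 TCP u 0.6230 v -0.0425 z 0.1665 tooly yaw -10.31 z [ 0.2146 -0.039  -0.9759] F u -1.6 v -0.1 z -2.8 tq [ 0.13  0.73 -0.01] op 0.0218
mean F,T [-1.8   0.58 -2.18  0.11  0.71  0.03]
182 [158, 160, 121, 63, 71, 134, 123, 83, 80, 79, 110, 156, 173, 174, 175, 176, 175]
190 [146, 103, 62, 51, 46, 60, 78, 73, 73, 80, 80, 147, 176, 164, 124, 92, 91]
200 [69, 99, 131, 141, 142, 132, 103, 73, 68, 75, 110, 137, 143, 145, 143, 143, 142]
```

```bash
python3 - <<'E'
from h import *
S=dict(np.load("s6.npz"))
a=np.radians(-10.4); X=np.array([np.cos(a),np.sin(a),0]);Y=np.array([-X[1],X[0],0])
def pr(u,v,z):
    p=S["mtx"]@(S["R"]@(X*u+Y*v+np.r_[0,0,z])+S["t"]); return (p[:2]/p[2]).round(2)
vs=-.0413
for ub in (.617,.620,.623):
    print(ub,"block L edge top/bot",pr(ub,vs+.023,.137),pr(ub,vs+.023,.075))
    print("  flush plate front edge near",[pr(ub-.005,vs+.03,z).tolist() for z in (.15,.12,.09,.06)],"back far",[pr(ub,vs-.03,z).tolist() for z in (.15,.12,.09)])
    print("  stud front",pr(ub-.011,vs,.128))
s0=dict(np.load("side0.npz"))["pixels"]; p=np.load("s6.npz")["pixels"]
for v in (175,180,185,190,195): print(v,"s0",s0[v,254:270].astype(int)[:,[0,2]].tolist())
E
```

```text
0.617 block L edge top/bot [260.5  181.44] [260.64 199.31]
  flush plate front edge near [[261.84, 179.13], [261.89, 188.06], [261.94, 196.72], [261.98, 205.1]] back far [[263.6, 167.17], [263.62, 175.95], [263.63, 184.46]]
  stud front [265.74 179.83]
0.62 block L edge top/bot [259.43 181.34] [259.6  199.21]
  flush plate front edge near [[260.76, 179.03], [260.83, 187.96], [260.89, 196.62], [260.95, 205.0]] back far [[262.56, 167.08], [262.59, 175.86], [262.63, 184.37]]
  stud front [264.68 179.73]
0.623 block L edge top/bot [258.36 181.24] [258.57 199.1 ]
  flush plate front edge near [[259.68, 178.93], [259.76, 187.86], [259.84, 196.51], [259.92, 204.9]] back far [[261.52, 166.99], [261.57, 175.76], [261.62, 184.27]]
  stud front [263.64 179.64]
175 s0 [[153, 142], [146, 136], [165, 156], [171, 164], [168, 160], [127, 154], [62, 139], [49, 128], [60, 106], [151, 142], [187, 170], [186, 169], [187, 168], [188, 170], [186, 168], [185, 168]]
180 s0 [[143, 138], [170, 162], [169, 160], [152, 151], [102, 145], [54, 142], [41, 108], [49, 71], [67, 74], [84, 65], [97, 50], [116, 79], [167, 145], [189, 171], [190, 172], [191, 172]]
185 s0 [[170, 161], [171, 162], [178, 169], [132, 130], [43, 70], [31, 70], [25, 63], [24, 58], [54, 78], [154, 144], [190, 171], [190, 171], [190, 171], [189, 171], [189, 171], [189, 171]]
190 s0 [[174, 165], [157, 149], [110, 105], [61, 68], [37, 67], [29, 70], [27, 63], [58, 60], [86, 84], [158, 145], [189, 171], [190, 172], [191, 172], [191, 173], [179, 162], [135, 123]]
195 s0 [[135, 129], [75, 72], [76, 73], [63, 70], [40, 68], [31, 70], [25, 63], [73, 80], [130, 121], [157, 142], [170, 155], [176, 158], [185, 167], [192, 173], [191, 173], [192, 174]]
```

>>> carry_out:
  plan: "0 0.01 0.002 -0.25 0 0;0 0.01 0.002 -0.25 0 0;0 0.01 0.002 -0.25 0 0;0 0.01 0.002 -0.25 0 0;0 0 0 0 0 0;0 0 0 0 0 0;0 0 0 0 0 0;0 0 0 0 0 0"

```text
time_s: 25.57
eef_pos: [0.6071, -0.1547, 0.167]
eef_rot: [0.122, 0.758, 0.633, 0.102]
wrist_force: [-1.3, -0.6, -1.7]
opening: 0.016
grasp_force: 59.7
```

```bash
python3 -c "from st import *;avg();prow()"
```

```text
t 25.57 TCP u 0.6251 v -0.0426 z 0.1670 tooly yaw -10.31 z [ 0.3097 -0.0565 -0.9492] F u -1.1 v -0.8 z -1.7 tq [ 0.02  0.49 -0.03] op 0.0162
mean F,T [-0.98  0.2  -1.01  0.06  0.46  0.01]
182 [158, 159, 121, 62, 46, 127, 122, 82, 80, 79, 79, 144, 174, 175, 175, 175, 176]
190 [146, 103, 61, 49, 46, 53, 72, 74, 73, 78, 75, 122, 164, 165, 125, 93, 92]
200 [68, 100, 132, 142, 141, 141, 118, 90, 70, 67, 88, 127, 143, 144, 143, 144, 143]
```

>>> carry_out:
  plan: "0 0.02 0.006 0 0 0;0 0.02 0.006 0 0 0;0 0.02 0.006 0 0 0;0 0 0 0 0 0;0 0 0 0 0 0;0 0 0 0 0 0;0 0 0 0 0 0;0 0 0 0 0 0"

```text
time_s: 26.48
eef_pos: [0.6091, -0.155, 0.1667]
eef_rot: [0.122, 0.758, 0.632, 0.102]
wrist_force: [-1.4, -0.8, -1.0]
opening: 0.012
grasp_force: 59.9
```

```bash
python3 -c "from st import *;avg();prow()"
```

```text
t 26.48 TCP u 0.6271 v -0.0425 z 0.1667 tooly yaw -10.32 z [ 0.3094 -0.0563 -0.9492] F u -1.2 v -1.0 z -1.0 tq [ 0.13  0.56 -0.03] op 0.0119
mean F,T [-0.92  0.73 -1.13  0.11  0.56 -0.  ]
182 [159, 160, 122, 62, 70, 131, 122, 84, 80, 79, 94, 149, 174, 175, 175, 175, 175]
190 [147, 105, 63, 49, 46, 55, 75, 75, 75, 81, 80, 112, 158, 165, 125, 92, 92]
200 [70, 99, 130, 141, 141, 142, 118, 88, 65, 70, 87, 122, 142, 144, 145, 143, 142]
```

```bash
python3 - <<'E'
from st import *
c=ctrl.camera("side"); np.savez("s7.npz",**c)
for n in ("s5","s6","s7"):
    g=np.load(n+".npz")["pixels"].mean(2).astype(int)
    print(n)
    for v in range(158,210,3): print(v,g[v,252:274].tolist())
E
```

```text
s5
158 [79, 79, 79, 77, 75, 55, 51, 68, 73, 71, 84, 115, 129, 134, 138, 138, 139, 139, 139, 138, 139, 139]
161 [173, 174, 175, 170, 135, 91, 82, 83, 83, 86, 84, 103, 104, 88, 79, 79, 79, 79, 79, 79, 81, 83]
164 [171, 171, 172, 173, 139, 92, 83, 82, 84, 86, 85, 114, 157, 173, 174, 174, 174, 172, 173, 173, 172, 168]
167 [171, 170, 170, 171, 144, 98, 82, 83, 84, 86, 85, 85, 133, 167, 173, 173, 174, 173, 173, 172, 172, 172]
170 [171, 170, 171, 170, 166, 125, 81, 82, 84, 85, 86, 85, 104, 151, 173, 172, 172, 172, 172, 173, 174, 173]
173 [171, 172, 171, 171, 144, 115, 92, 84, 86, 86, 86, 86, 85, 118, 158, 171, 171, 172, 172, 173, 172, 171]
176 [172, 147, 113, 121, 147, 158, 132, 122, 109, 86, 84, 92, 91, 88, 145, 173, 172, 172, 172, 173, 174, 174]
179 [149, 111, 108, 142, 158, 149, 119, 87, 111, 106, 86, 86, 83, 71, 109, 158, 174, 175, 175, 174, 175, 176]
182 [110, 81, 130, 159, 159, 120, 61, 56, 73, 102, 99, 81, 80, 83, 78, 132, 168, 175, 174, 175, 175, 175]
185 [101, 139, 158, 160, 167, 125, 54, 47, 62, 124, 118, 81, 81, 96, 93, 103, 153, 174, 171, 168, 166, 159]
188 [140, 160, 161, 169, 
[... 3978 characters left out ...]
 72, 74, 70, 76, 80, 108, 156, 176, 165, 157, 156, 156, 125]
194 [163, 162, 127, 79, 70, 62, 52, 46, 46, 69, 65, 63, 77, 80, 92, 150, 177, 178, 177, 177, 177, 177]
197 [143, 122, 91, 72, 69, 69, 58, 46, 40, 66, 82, 69, 71, 81, 86, 113, 123, 123, 127, 129, 136, 139]
200 [19, 37, 58, 71, 100, 131, 141, 141, 141, 118, 89, 66, 70, 87, 122, 142, 144, 143, 144, 143, 143, 142]
203 [20, 37, 63, 81, 117, 138, 143, 143, 143, 125, 144, 117, 67, 116, 140, 142, 143, 144, 143, 143, 144, 143]
206 [18, 37, 59, 66, 99, 114, 114, 114, 115, 113, 145, 122, 97, 129, 120, 113, 115, 118, 133, 142, 142, 142]
209 [19, 33, 48, 54, 96, 114, 115, 114, 114, 115, 117, 116, 116, 109, 111, 118, 92, 119, 143, 144, 143, 143]
```

The fingertips adapt, so the plate pivots in the grip and I can't press the catch in that way. That isn't needed: pushing the upper part in gets the plate behind the head at stud height, and I can then draw it down.

>>> carry_out:
  plan: "0 0.025 0.008 0 0 0;0 0.025 0.008 0 0 0;0 0.025 0.008 0 0 0;0 0.025 0.008 0 0 0;0 0 0 0 0 0;0 0 0 0 0 0;0 0 0 0 0 0;0 0 0 0 0 0"

```text
time_s: 27.45
eef_pos: [0.6132, -0.1557, 0.1666]
eef_rot: [0.122, 0.758, 0.633, 0.102]
wrist_force: [-2.3, -0.2, -3.1]
opening: 0.019
grasp_force: 59.8
```

```bash
cat >> st.py <<'E'
def edge():
    g=ctrl.camera("side")["pixels"].mean(2)
    for v in (164,167,170,173,176,179,182,185,191,194):
        r=g[v,260:276]; i=int(np.argmax(np.diff(r)>25)); lo,hi=78,r[i+1:i+4].max(); k=np.argmax(r>(lo+hi)/2) if r[0]<110 else np.argmax((r>(lo+hi)/2)&(np.arange(16)>3))
        print(v,round(260+k-1+((lo+hi)/2-r[k-1])/(r[k]-r[k-1]),2),end="; ")
    print()
E
python3 -c "from st import *;avg();edge()"
```

```text
t 27.45 TCP u 0.6312 v -0.0424 z 0.1666 tooly yaw -10.31 z [ 0.3092 -0.0562 -0.9493] F u -2.2 v -0.7 z -3.1 tq [0.06 0.74 0.02] op 0.019
mean F,T [-1.95 -0.06 -2.32  0.13  0.79 -0.02]
164 263.65; 167 264.21; 170 264.49; 173 265.18; 176 265.5; 179 265.95; 182 260.59; 185 266.9; 191 267.72; 194 268.51;
```

>>> carry_out:
  plan: "0 -0.035 -0.011 0 0 0;0 -0.035 -0.011 0 0 0;0 0 0 0 0 0;0 -0.008 0.024 0 0 0;0 -0.008 0.024 0 0 0;0 -0.008 0.024 0 0 0;0 0 0 0 0 0;0 0 0 0 0 0"

```text
time_s: 28.37
eef_pos: [0.6105, -0.1553, 0.1637]
eef_rot: [0.122, 0.758, 0.633, 0.102]
wrist_force: [-1.8, -0.2, -0.9]
opening: 0.021
grasp_force: 60.3
```

```bash
python3 -c "from st import *;avg();edge()"
```

```text
t 28.37 TCP u 0.6285 v -0.0425 z 0.1637 tooly yaw -10.31 z [ 0.3095 -0.0564 -0.9492] F u -1.7 v -0.5 z -0.9 tq [ 0.09  0.6  -0.06] op 0.0213
mean F,T [-1.93  0.52 -0.44  0.09  0.65 -0.01]
164 263.86; 167 264.32; 170 264.67; 173 264.85; 176 265.34; 179 265.73; 182 265.91; 185 266.31; 191 266.84; 194 267.39;
```

>>> carry_out:
  plan: "0 -0.008 0.024 0 0 0;0 -0.008 0.024 0 0 0;0 -0.008 0.024 0 0 0;0 -0.008 0.024 0 0 0;0 0 0 0 0 0;0 0 0 0 0 0;0 0 0 0 0 0;0 0 0 0 0 0"

```text
time_s: 29.28
eef_pos: [0.6102, -0.1551, 0.1593]
eef_rot: [0.122, 0.758, 0.633, 0.102]
wrist_force: [-2.2, 0.3, -2.0]
opening: 0.015
grasp_force: 60.0
```

```bash
python3 -c "from st import *;avg();edge()"
```

```text
t 29.28 TCP u 0.6281 v -0.0424 z 0.1593 tooly yaw -10.32 z [ 0.3089 -0.056  -0.9494] F u -2.2 v -0.1 z -2.0 tq [ 0.1   0.77 -0.07] op 0.0153
mean F,T [-2.23  0.34 -1.72  0.07  0.79 -0.04]
164 263.85; 167 264.31; 170 264.54; 173 264.84; 176 265.32; 179 265.72; 182 265.9; 185 266.32; 191 266.88; 194 267.4;
```

>>> carry_out:
  plan: "0 -0.008 0.024 0 0 0;0 -0.008 0.024 0 0 0;0 -0.008 0.024 0 0 0;0 -0.008 0.024 0 0 0;0 -0.008 0.024 0 0 0;0 0 0 0 0 0;0 0 0 0 0 0;0 0 0 0 0 0"

```text
time_s: 30.2
eef_pos: [0.6103, -0.1552, 0.1544]
eef_rot: [0.122, 0.758, 0.633, 0.102]
wrist_force: [-2.6, -0.5, -1.0]
opening: 0.019
grasp_force: 60.3
```

```bash
python3 -c "from st import *;avg();edge()"
```

```text
t 30.2 TCP u 0.6283 v -0.0425 z 0.1544 tooly yaw -10.32 z [ 0.3092 -0.0562 -0.9493] F u -2.5 v -0.9 z -1.0 tq [0.06 0.71 0.01] op 0.019
mean F,T [-2.73  0.02 -0.66  0.11  0.75 -0.03]
164 263.76; 167 264.31; 170 264.56; 173 264.84; 176 265.31; 179 265.77; 182 266.21; 185 266.58; 191 267.29; 194 267.72;
```

Sliding freely behind the head. I'll draw down the last few millimetres.

>>> carry_out:
  plan: "0 -0.008 0.024 0 0 0;0 -0.008 0.024 0 0 0;0 -0.008 0.024 0 0 0;0 0 0 0 0 0;0 0 0 0 0 0;0 0 0 0 0 0;0 0 0 0 0 0;0 0 0 0 0 0"

```text
time_s: 31.12
eef_pos: [0.611, -0.1555, 0.1523]
eef_rot: [0.123, 0.758, 0.632, 0.102]
wrist_force: [-3.7, 0.9, 5.9]
opening: 0.016
grasp_force: 62.1
```

```bash
python3 -c "from st import *;avg();edge()"
```

```text
t 31.12 TCP u 0.6290 v -0.0426 z 0.1523 tooly yaw -10.31 z [ 0.3109 -0.057  -0.9487] F u -3.8 v 0.2 z 5.9 tq [ 0.13  0.42 -0.04] op 0.0163
mean F,T [-3.07  0.7   5.53  0.11  0.43  0.02]
164 264.5; 167 264.2; 170 264.48; 173 264.85; 176 265.48; 179 265.93; 182 266.35; 185 266.72; 191 267.63; 194 268.33;
```

>>> carry_out:
  plan: "0 -0.024 -0.008 0 0 0;0 -0.024 -0.008 0 0 0;0 -0.024 -0.008 0 0 0;0 -0.024 -0.008 0 0 0;0 0 0 0 0 0;0 0 0 0 0 0;0 0 0 0 0 0;0 0 0 0 0 0"

```text
time_s: 32.03
eef_pos: [0.6072, -0.1549, 0.1525]
eef_rot: [0.123, 0.758, 0.632, 0.103]
wrist_force: [-2.0, -0.0, 4.8]
opening: 0.019
grasp_force: 61.8
```

```bash
python3 -c "from st import *;avg();edge()"
```

```text
t 32.03 TCP u 0.6252 v -0.0427 z 0.1525 tooly yaw -10.31 z [ 0.3113 -0.0572 -0.9486] F u -1.9 v -0.4 z 4.8 tq [ 0.02  0.22 -0.02] op 0.019
mean F,T [-1.96  0.91  5.19  0.07  0.23  0.01]
164 264.43; 167 264.57; 170 264.72; 173 264.7; 176 264.97; 179 265.67; 182 265.52; 185 265.57; 191 260.63; 194 266.2;
```

>>> carry_out:
  plan: "0 -0.024 -0.008 0 0 0;0 -0.024 -0.008 0 0 0;0 0 0 0 0 0;0 0 0 0 0 0;0 0 0 0 0 0;0 0 0 0 0 0;0 0 0 0 0 0;0 0 0 0 0 0"

```text
time_s: 32.95
eef_pos: [0.6053, -0.1545, 0.1525]
eef_rot: [0.123, 0.758, 0.632, 0.103]
wrist_force: [-1.0, 1.0, 5.8]
opening: 0.018
grasp_force: 61.6
```

```bash
python3 -c "from st import *;avg();edge()"
```

```text
t 32.95 TCP u 0.6232 v -0.0427 z 0.1525 tooly yaw -10.31 z [ 0.3114 -0.0573 -0.9485] F u -1.2 v 0.8 z 5.8 tq [ 0.03  0.21 -0.01] op 0.0178
mean F,T [-1.39 -0.23  5.11  0.05  0.19  0.02]
164 264.66; 167 264.71; 170 264.72; 173 264.71; 176 264.71; 179 265.67; 182 265.03; 185 265.02; 191 265.1; 194 264.94;
```

The plate edge is now vertical and flush, resting on the stud. Releasing.

>>> carry_out:
  plan: "0 0 0 0 0 0;0 0 0 0 0 0;0 0 0 0 0 0;0 0 0 0 0 0;0 0 0 0 0 0;0 0 0 0 0 0;0 0 0 0 0 0;0 0 0 0 0 0"
  claw: -0.2

```text
time_s: 33.87
eef_pos: [0.6044, -0.1541, 0.1515]
eef_rot: [0.122, 0.758, 0.633, 0.102]
wrist_force: [0.3, 0.7, -0.9]
opening: 0.597
grasp_force: 0.0
```

```bash
python3 -c "from st import *;avg();edge()"
```

```text
t 33.87 TCP u 0.6223 v -0.0425 z 0.1515 tooly yaw -10.31 z [ 0.3094 -0.0563 -0.9493] F u 0.2 v 0.8 z -0.9 tq [-0.01  0.09  0.04] op 0.5967
mean F,T [ 0.09  0.13 -0.15  0.01  0.14 -0.01]
164 264.69; 167 264.72; 170 264.71; 173 264.71; 176 264.7; 179 265.69; 182 264.8; 185 264.75; 191 264.75; 194 264.71;
```

>>> carry_out:
  plan: "0 0 -0.2 0 0 0;0 0 -0.3 0 0 0;0 0 -0.4 0 0 0;0 0 -0.5 0 0 0;0 0 -0.5 0 0 0;0 0 -0.5 0 0 0;0 0 -0.4 0 0 0;0 0 0 0 0 0"

```text
time_s: 34.78
eef_pos: [0.5711, -0.1487, 0.2637]
eef_rot: [0.126, 0.757, 0.632, 0.104]
wrist_force: [1.2, -0.3, 1.0]
opening: 0.6
grasp_force: 0.0
```

```bash
python3 - <<'E'
from st import *
from h import *
avg(); edge()
c=ctrl.camera("side"); g=c["pixels"].mean(2)
# height check: top edge of the plate and where it must project when home (u_b .619, top z .183, slot end at stud)
a=np.radians(-10.4); X=np.array([np.cos(a),np.sin(a),0]);Y=np.array([-X[1],X[0],0])
def pr(u,v,z):
    p=c["mtx"]@(c["R"]@(X*u+Y*v+np.r_[0,0,z])+c["t"]); return (p[:2]/p[2]).round(2)
print(pr(.6165,-.0413,.183),pr(.6165,-.0713,.173),pr(.6165,-.0113,.043))
for v in range(154,170): print(v,g[v,258:268].astype(int).tolist())
for v in range(196,212,2): print(v,g[v,258:268].astype(int).tolist())
E
```

```text
t 34.78 TCP u 0.5886 v -0.0431 z 0.2637 tooly yaw -10.26 z [ 0.3163 -0.0601 -0.9467] F u 1.3 v -0.1 z 1.0 tq [ 0.02  0.13 -0.01] op 0.6003
mean F,T [-0.19  0.3   0.01  0.01  0.14 -0.01]
164 264.72; 167 264.72; 170 264.72; 173 264.72; 176 264.74; 179 265.7; 182 264.8; 185 264.77; 191 264.76; 194 264.71; 
[261.98 162.89] [263.76 160.27] [260.47 209.59]
154 [137, 136, 135, 136, 137, 137, 138, 137, 137, 137]
155 [136, 137, 136, 137, 137, 137, 137, 137, 137, 137]
156 [137, 137, 137, 137, 136, 137, 137, 137, 136, 136]
157 [123, 127, 133, 136, 137, 137, 137, 136, 137, 137]
158 [92, 95, 98, 105, 109, 120, 127, 133, 136, 138]
159 [78, 79, 78, 81, 91, 119, 119, 102, 105, 109]
160 [103, 96, 87, 79, 111, 146, 130, 90, 81, 83]
161 [157, 155, 153, 140, 144, 155, 125, 83, 79, 77]
162 [171, 172, 172, 166, 158, 145, 108, 113, 142, 139]
163 [171, 171, 171, 167, 163, 136, 95, 136, 168, 167]
164 [170, 171, 170, 164, 153, 118, 83, 142, 171, 172]
165 [171, 170, 169, 161, 152, 116, 79, 142, 171, 171]
166 [171, 171, 168, 160, 138, 101, 80, 142, 170, 172]
167 [171, 171, 166, 162, 134, 92, 79, 142, 171, 171]
168 [170, 171, 165, 163, 128, 83, 80, 142, 170, 170]
169 [170, 170, 164, 165, 128, 79, 80, 141, 170, 170]
196 [49, 45, 67, 75, 69, 71, 71, 97, 122, 133]
198 [74, 55, 68, 73, 54, 65, 79, 120, 139, 138]
200 [140, 138, 110, 72, 72, 77, 78, 120, 141, 142]
202 [141, 141, 111, 79, 74, 74, 102, 131, 141, 140]
204 [125, 126, 103, 73, 60, 76, 119, 132, 138, 141]
206 [113, 113, 96, 73, 64, 83, 121, 136, 119, 110]
208 [113, 113, 96, 74, 64, 93, 105, 83, 92, 115]
210 [113, 114, 96, 76, 91, 108, 114, 113, 113, 112]
```

The top and bottom edges project where the home position predicts, the plate hangs plumb and still, and the arm is clear. Handing in.

```bash
python3 -c "from bench import ctrl;print(ctrl.hand_in())"
```

```text
the job is handed in; nothing more can be done
None
```

I hung the gauge on the stud, white face out and plumb against the block, let go and handed the job in; the last pictures match the home position, but I inferred the catch snapping in from that and did not see it, and the hand-in returned no verdict.

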